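# Put a battery pack on load test

## Task

Push the black battery pack along its white channel until it sits fully home against the end stop, then push the red lever past its first detent all the way to the second stop so that the contact head is fully down on the pack, and then press the green start button on top of the tester box and let go. Everything is only pushed or pressed with the fingertips: do not pick up the pack or anything else, and leave the things around the station where they are.

Things in the scene. Friction and masses are not known exactly. Their poses are not given: they have to be found in the camera images.
- station: Fixed test station: grey base plate 150 x 300 mm, its top 10 mm over the bench. Origin: centre of the plate, on the bench; x across the plate (away from the robot at zero yaw), y along it towards the tester box, z up. The channel runs along y, the lever swings along y behind it. Grey gear housing (x 0.014 to 0.032, y 0.018 to 0.052, 58 mm high over the bench) between gantry and lever.
- stop_face (a point): On the face of the white end stop (30 mm high over the bench), at the channel's centre line (station x = -0.030, y = 0.052, z = 0.025, station's axes). The channel's white rails, 44 mm apart inside, 18 mm high over the bench, run from here 107 mm towards -y, with flared lead-ins 27 mm more. The pack is home when its nose touches this face.
- head (a point): Centre of the top of the fixed gantry bar over the end of the channel, 94 mm over the bench. The gantry (station x -0.076 to 0.016, y 0.027 to 0.071) carries a blue contact head that comes down on the pack's top, 11 mm in all, as the lever is pushed.
- pack: Loose black battery pack, a block 37 mm wide, 88 mm long, 30 mm high, about 0.3 kg, lying on the plate in the channel, partly pushed out towards the station's -y. Origin: centre of its underside. Its long axis is not the body's y axis but lies 20 degrees clockwise from it (seen from above): along (0.342, 0.940) in its own x, y.
- pack_nose (a point): Middle of the pack's end face that looks at the end stop, 15 mm above its underside.
- pack_tail (a point): Middle of the pack's other end face, 15 mm above its underside: push here, towards the station's +y. When the pack is home it is 88 mm from the stop face; at the start 30 to 60 mm more.
- lever (a joint): Two-stage lever (rad): 0 = off (white mark), leaning 0.6 rad to the station's -y; 0.53 = first detent (yellow), nearly upright; 1.2 = second stop (green), leaning 0.6 rad to +y. Springs hold it at each place; once over a hump (near 0.25 and 0.93) it snaps on to the next. A push at the grip takes about 10 N, at most 15 N, over either hump. The stop is rigid.
- lever_grip (a point): Centre of the lever's red grip (19 mm thick, 29 mm long along the lever), 52 mm from the pivot; its top end is 66 mm from the pivot. Pivot: station x = 0.052, y = 0.035, z = 0.034; behind it a dark disc, top 64 mm over the bench; nothing else near its path is higher than 58 mm. The grip is at y = 0.006, z = 0.077 when off; z = 0.086 upright; y = 0.064, z = 0.077 at the second stop.
- tester: Tester box, fixed on the steel rail at the station's +y end: black, 41 x 41 mm, 98 mm high without the button, standing 15 mm over the bench; its place along the rail (station's x) varies. Origin: centre of its underside.
- tester_button (a joint): Travel of the green start button (m): 0 = up, 0.003 = fully down. It springs back by itself; fully down takes 8 N.
- button_top (a point): Centre of the green button's top (13 mm across, standing 7 mm above the box, 120 mm over the bench; a black knob, 3 mm higher, stands beside it on the box, towards the station's +x). Press straight down.
- flat_pack: Bystander: flat black battery pack, 85 x 29 x 19 mm, lying beside the station. Origin: centre of its underside.
- black_marker: Bystander: white pen with a black cap end, 135 mm long, 12 mm thick, lying behind the station. Origin: centre of its underside.
- stamp: Bystander: blue rubber stamp with a black knob, 68 mm high, standing. Origin: centre of its underside.
- yellow_tape: Bystander: roll of yellow tape, 62 mm across, 19 mm high, lying flat. Origin: centre of its underside.
- reel: Bystander: white solder reel, 60 mm across, 36 mm high. Origin: centre of its underside.
- foam: Bystander: white foam block, 45 x 56 x 24 mm, lying beside the station. Origin: centre of its underside.

How it is judged:
By the outcome, as a careful person would: the job done as asked, in the order asked, and still so for the second after the job is handed in, with the robot touching nothing.
It also fails if it takes over 48 s, if anything falls off the work surface, if the arm or the gripper's body presses on something with over 40 N, if the wrist force passes 120 N, or if a joint passes its speed limit or range.

## Robot

A 7-joint arm with a two-finger parallel gripper is mounted at the origin on a cart in front of the work surface, level with it; the furniture and walls round the work are solid. World frame = base frame: x ahead of the robot, y to its left, z up, the work surface at z = 0. Lengths are in m, angles in rad, forces in N, time in s.
With the tool pointing down it reaches from about 0.425 to 0.925 m from the base axis. Payload 6.8 kg.
Tool frame: the origin (TCP) lies on the front face of the gripper's body, between the roots of the fingers; the fingertips stand 73 mm ahead of it and the grasp point (between the pads) lies 54 mm ahead of it (env.nose_length is the distance from the TCP to the fingertips, in m); z points along the fingers, y is the line along which they close (so a half turn about z gives the same grasp; the last joint's range is limited). The gripper opens to 85 mm and grips with 20 to 120 N. Pads are 22 mm wide; open, the fingers measure 114 mm over their backs; the gripper's body (76 mm by 85 mm) begins 54 mm behind the grasp point. The pads swing forward as they close: fully open they stand 13 mm farther back than shut.
Start: joints at [-1.223, 0.477, 0.022, 1.555, -0.011, 1.109, -0.083], TCP at [0.297, 0.606, 0.304] pointing down, gripper open.
Joint ranges: [-2.96, 2.96], [-0.34, 2.1], [-1.41, 1.46], [0.24, 2.44], [-1.37, 4.51], [0.17, 1.92], [-2.96, 2.96]. Speed limits (rad/s): [2.39, 2.39, 3.14, 3.14, 3.14, 3.14, 3.14].

## Interface

Orientations are given as a unit quaternion [w, x, y, z].
In Python, from cell import env, kin, camera, calibration, job gives the robot as it stands. The module is installed in compiled form; this text tells all that it offers. Calls block until the motion is done:
- env.reach(position, orientation): joint-space move of the TCP to a pose.
- env.movel(position, velocity=0.15, rot=None, stop_force=None): straight line of the TCP; rot=None keeps the orientation; velocity is the mean speed in m/s. With stop_force (N) it stops when the force on the tool has changed by that much, and returns True; else False.
- env.goto_joints(angles): joint-space move.
- env.grip(opening, f_grip=None): finger opening in m; f_grip is the grip in N (None keeps the last); returns when the fingers have stopped.
- env.dwell(seconds).
- kin.inverse_kinematics(position, orientation): joint angles nearest the present ones, or None.
- env.get_state(): the state.
- camera(name): name is "scene" or "top"; returns (picture, depth): 400x640x3 uint8, blue, green, red; 400x640 float32, m along the optical axis (not along the pixel's ray), 0 where there is no reading.
- calibration(name): a dict with "fx", "fy", "cx", "cy" (pixels), "rvec" (rotation vector, rad) and "tvec" (3), from world to camera coordinates, as OpenCV has them. Camera axes: x right, y down, z forward; pixel columns grow to the right and rows downward; lengths in m; the calibration is good to about 2 mm. A picture is of the moment at which its call begins. calibration takes no time and is no camera call.
A pose or a line that the arm cannot do raises env.PlanningError and nothing moves.
- job.job_done(): hands the job in; it is judged then, once.
The state is a dict: "time": time; "qpos": joint angles; "joint_velocities": joint speeds; "joint_torque": joint torques, N m; "tcp_pos": TCP position; "orientation": TCP orientation; "force": force on the tool from outside, world axes, zero at the start; "torque": the same for the moment, N m; "opening": finger opening in m; "gripper_force": force on a finger pad.
Only numpy, scipy, OpenCV 4.12 (cv2) and the standard library are available. Lean on these libraries where they do the work, as an engineer would, in place of code of your own. Each camera call takes 0.05 s, during which the arm holds its last target. There are 200 camera calls.

## Working session

There is one attempt and no reset: what is moved stays moved. The work goes in short steps, each a Python script; the robot and the scene stay as the last script left them, time stands still between calls to the robot, and variables do not carry over. Pictures are saved under pics/ and viewed, at most 10 in all, crops included, and the job is handed in when it is done.

```bash
mkdir -p pics; ls; python3 - <<'E'
from cell import env,camera,calibration
import cv2,numpy as np
for n in("scene","top"):
    p,d=camera(n);cv2.imwrite(f"pics/{n}0.png",p);np.save(f"pics/{n}0.npy",d)
    c=calibration(n);print(n,c);R=cv2.Rodrigues(np.array(c["rvec"]))[0];print(-R.T@np.array(c["tvec"]).ravel(),R[2])
s=env.get_state();print(s["time"],s["tcp_pos"],s["orientation"],s["opening"],env.nose_length)
E
```

```text
pics
scene {'fx': 496.1224495543636, 'fy': 496.1224495543636, 'cx': 322.9510541359177, 'cy': 206.17323877004978, 'rvec': array([ 1.97432227, -1.16104705,  0.5572007 ]), 'tvec': array([-0.39365669,  0.33555166,  1.07742871])}
[-0.36580284 -0.66781845  0.92120569] [ 0.68605518  0.39280386 -0.61239972]
top {'fx': 478.1011588922266, 'fy': 478.1011588922266, 'cx': 325.1575299209002, 'cy': 195.4210811548985, 'rvec': array([ 2.16279548, -2.16859369,  0.08722045]), 'tvec': array([-0.14968212,  0.56000079,  1.19567329])}
[ 0.44359522 -0.16886664  1.2411074 ] [ 0.09498962  0.0144821  -0.99537292]
0.1 [0.29690401 0.60574734 0.30303588] [-1.39448695e-04  2.25906092e-01  9.74148758e-01 -7.84865094e-04] 0.08524743855688735 0.0726
```

View pics/scene0.png

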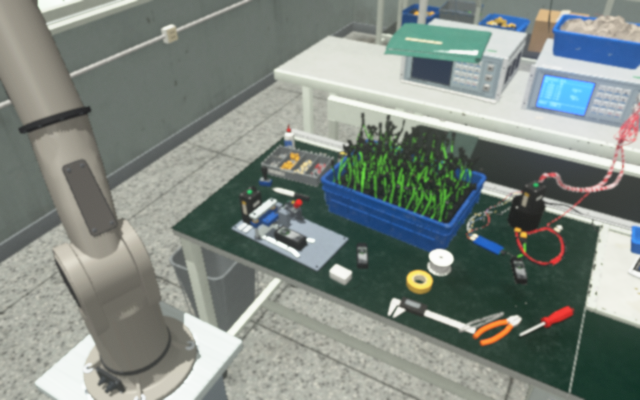

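View pics/top0.png

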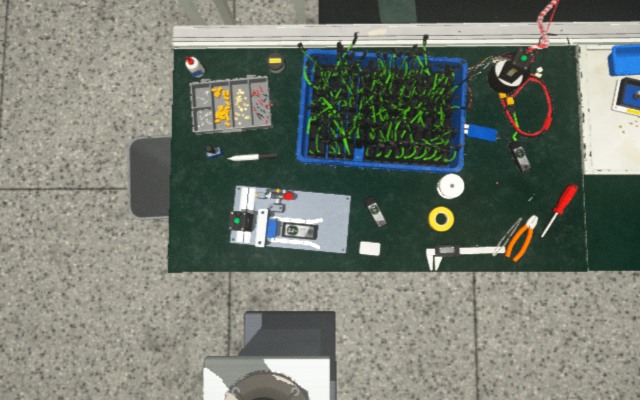

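```bash
cat > h.py <<'E'
from cell import env,kin,camera,calibration,job
import cv2,numpy as np
def cal(n):
    c=calibration(n);R=cv2.Rodrigues(np.array(c["rvec"]))[0];t=np.array(c["tvec"]).ravel();return c,R,t
def ray(n,u,v,z):
    c,R,t=cal(n);o=-R.T@t;d=R.T@np.array([(u-c["cx"])/c["fx"],(v-c["cy"])/c["fy"],1]);return o+d*(z-o[2])/d[2]
def proj(n,P):
    c,R,t=cal(n);p=R@np.array(P)+t;return c["fx"]*p[0]/p[2]+c["cx"],c["fy"]*p[1]/p[2]+c["cy"]
def cloud(n,d):
    c,R,t=cal(n);v,u=np.indices(d.shape);p=np.stack([(u-c["cx"])/c["fx"]*d,(v-c["cy"])/c["fy"]*d,d],-1);return (p-t)@R
E
python3 - <<'E'
from h import *
a=cv2.imread("pics/top0.png")[175:265,220:360];b=cv2.imread("pics/scene0.png")[180:275,225:355]
cv2.imwrite("pics/ct.png",cv2.resize(a,None,fx=5.5,fy=5.5,interpolation=cv2.INTER_CUBIC))
cv2.imwrite("pics/cs.png",cv2.resize(b,None,fx=6,fy=6,interpolation=cv2.INTER_CUBIC))
im=cv2.imread("pics/top0.png");d=np.load("pics/top0.npy");P=cloud("top",d)
roi=np.zeros(d.shape,bool);roi[180:262,222:358]=1
hsv=cv2.cvtColor(im,cv2.COLOR_BGR2HSV)
print("plate z",np.median(P[roi][:,2]))
plate=roi&(hsv[...,1]<80)&(hsv[...,2]>110)&(P[...,2]<0.05)
n,l,st,ce=cv2.connectedComponentsWithStats(plate.astype(np.uint8));i=1+st[1:,4].argmax()
pts=np.argwhere(l==i)[:,::-1].astype(np.float32)
r=cv2.minAreaRect(pts);print(st[i],r);
for q in cv2.boxPoints(r):print(q,ray("top",*q,0.01))
for nm,m in(("red",((hsv[...,0]<8)|(hsv[...,0]>172))&(hsv[...,1]>150)&(hsv[...,2]>100)),("green",(hsv[...,0]>50)&(hsv[...,0]<90)&(hsv[...,1]>120)&(hsv[...,2]>90))):
    n,l,st,ce=cv2.connectedComponentsWithStats((m&roi).astype(np.uint8))
    for k in range(1,n):
        print(nm,ce[k],st[k],ray("top",*ce[k],0.085 if nm=="red" else 0.12),np.median(P[l==k],axis=0))
E
```

```text
plate z 0.008784241319445437
[ 230  186  121   67 4820] ((289.93060302734375, 219.44154357910156), (116.78636169433594, 59.13648223876953), 5.11731481552124)
[229.13281 243.68353] [0.4373254  0.09608706 0.01      ]
[234.40753 184.78275] [0.58966211 0.08494561 0.01      ]
[350.7284  195.19955] [ 0.56143296 -0.21706421  0.01      ]
[345.45367 254.10034] [ 0.41027418 -0.20252803  0.01      ]
red [287.81132075 195.83018868] [283 193  10   7  53] [ 0.55323165 -0.06120938  0.085     ] [ 0.55297762 -0.06212599  0.08683832]
green [236.63333333 220.36666667] [234 218   6   6  30] [0.49238539 0.0556644  0.12      ] [0.49324285 0.05545755 0.11781135]
green [295.33333333 230.66666667] [295 230   2   2   3] [ 0.46791753 -0.08255034  0.12      ] [ 0.46884433 -0.07547078  0.03888666]
```

View pics/ct.png

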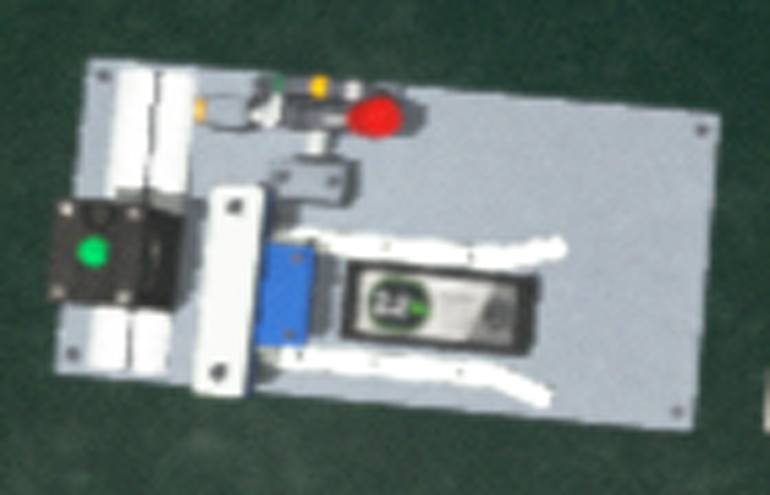

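View pics/cs.png

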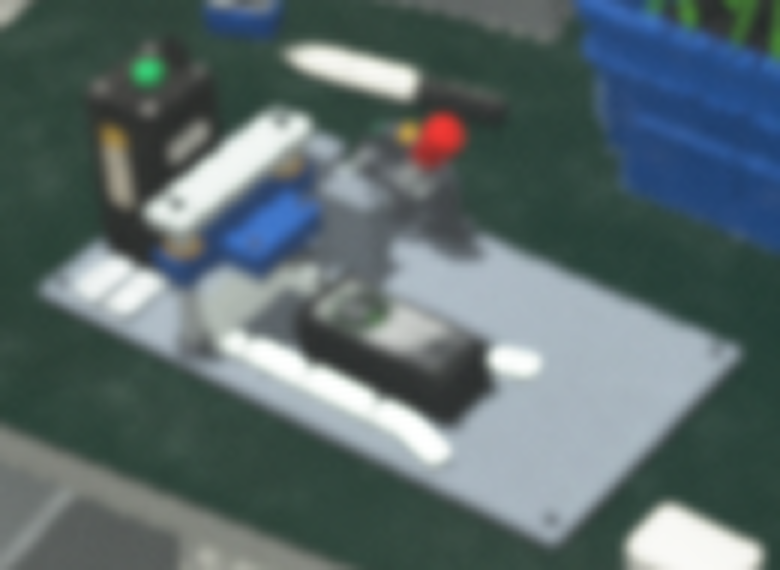

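```bash
cat >> h.py <<'E'
E
python3 - <<'E'
from h import *
f=lambda x,y:((x+.5)/5.5-.5+220,(y+.5)/5.5-.5+175)
TL,TR,BR,BL=[ray("top",*f(*p),.01) for p in((88,58),(720,115),(692,430),(55,374))]
print(TL,TR,BR,BL)
c=(TL+TR+BR+BL)/4;y=(TL+BL-TR-BR)/2;x=(TL+TR-BL-BR)/2
print(c,np.hypot(*y[:2]),np.hypot(*x[:2]),np.arctan2(-y[0],y[1]),np.arctan2(x[1],x[0]))
yaw=(2*np.arctan2(-y[0],y[1])+np.arctan2(x[1],x[0]))/3
R=np.array([[np.cos(yaw),-np.sin(yaw)],[np.sin(yaw),np.cos(yaw)]])
S=lambda p:R.T@(p[:2]-c[:2])
for n,p,z in(("grip(.052,.006)",(375,117),.082),("gantry(-.03,.049)",(230,290),.094),("button",(93,252),.12),("knob",(97,212),.123),("tail L",(540,275),.04),("tail R",(528,353),.04),("nose",(345,300),.04)):
    w=ray("top",*f(*p),z);print(n,w,S(w))
print("yaw",yaw)
# scene checks
g=lambda x,y:((x+.5)/6-.5+225,(y+.5)/6-.5+180)
for n,p,z in(("button",(148,70),.12),("grip",(440,138),.079),("platefar",(742,350),.01),("platenear",(555,546),.01),("bl",(38,292),.01)):
    w=ray("scene",*g(*p),z);print(n,w,S(w))
E
```

```text
[0.58872523 0.0818455  0.01      ] [ 0.56065479 -0.21646874  0.01      ] [ 0.41364381 -0.20243437  0.01      ] [0.44011755 0.0949539  0.01      ]
[ 0.50078535 -0.06052593  0.01      ] 0.29909720429266506 0.14843106144100715 -0.09130817157465598 -0.09156015045338653
grip(.052,.006) [ 0.55343454 -0.06083625  0.082     ] [0.0524578  0.00449601]
gantry(-.03,.049) [0.47668476 0.00098184 0.094     ] [-0.02961351  0.05905154]
button [0.49228653 0.05597714 0.12      ] [-0.019096    0.11524121]
knob [0.50921845 0.05393091 0.123     ] [-0.00204799  0.11474882]
tail L [ 0.48473575 -0.13270893  0.04      ] [-0.00939483 -0.07334652]
tail R [ 0.44929712 -0.12722795  0.04      ] [-0.04518578 -0.07112272]
nose [ 0.47356028 -0.04366957  0.04      ] [-0.02864985  0.01430131]
yaw -0.09139216453423282
button [0.49303039 0.05688673 0.12      ] [-0.01843825  0.1162149 ]
grip [ 0.55840582 -0.05802377  0.079     ] [0.05715164 0.00775045]
platefar [ 0.56350521 -0.21517664  0.01      ] [ 0.07657231 -0.14828117]
platenear [ 0.41227952 -0.20258927  0.01      ] [-0.07517105 -0.14954795]
bl [0.44018498 0.09616057 0.01      ] [-0.07464745  0.15050189]
```

```bash
cat >> h.py <<'E'
C=np.array([.5008,-.0605]);YAW=-.0914
RS=np.array([[np.cos(YAW),-np.sin(YAW)],[np.sin(YAW),np.cos(YAW)]])
L=env.nose_length
def W(x,y,ztip): return np.r_[C+RS@[x,y],ztip+L]
def S(p): return np.round(np.r_[RS.T@(np.array(p[:2])-C),p[2]-L],4)
def Q(a): # tool down, tool y axis along world angle a (mod half turn): tool y angle = 2phi-90deg
    phi=(a+np.pi/2)/2
    q=np.array([0,np.cos(phi),np.sin(phi),0]); return q
def st(m=""):
    s=env.get_state();print(m,round(s["time"],2),S(s["tcp_pos"]),np.round(s["force"],1),round(s["opening"],4));return s
E
python3 - <<'E'
from h import *
best=None
for a in(YAW,YAW+np.pi):
    q=kin.inverse_kinematics(W(-.03,-.115,.12),Q(a))
    print(a,q)
    if q is not None and (best is None or abs(q[6])<abs(best[1][6])): best=(a,q)
env.goto_joints(best[1]);st("hover");env.grip(0.0,40);st("shut")
env.movel(W(-.03,-.115,.035),.2);st()
print(env.movel(W(-.03,-.115,.006),.03,stop_force=4));st("touch")
p,d=camera("scene");cv2.imwrite("pics/s1.png",cv2.resize(p[150:290,200:370],None,fx=4,fy=4,interpolation=cv2.INTER_CUBIC))
E
```

```text
-0.0914 [-0.51722796  0.49392386  0.9653821   2.13195839 -0.57475117  0.79960484
  0.72002852]
3.050192653589793 [-0.67020167  0.72115085  1.2771006   2.13793188 -0.87220941  0.97074019
 -2.12329928]
hover 2.92 [-0.0295 -0.1142  0.12  ] [-0.2  0.  -0.6] 0.0855
shut 3.69 [-0.03  -0.115  0.12 ] [0.3 0.1 0.7] 0.0003
 4.27 [-0.0299 -0.1155  0.0354] [0.5 0.1 0.4] -0.0001
True
touch 5.05 [-0.0301 -0.115   0.0101] [-1.6  1.6 10.2] -0.0001
```

View pics/s1.png

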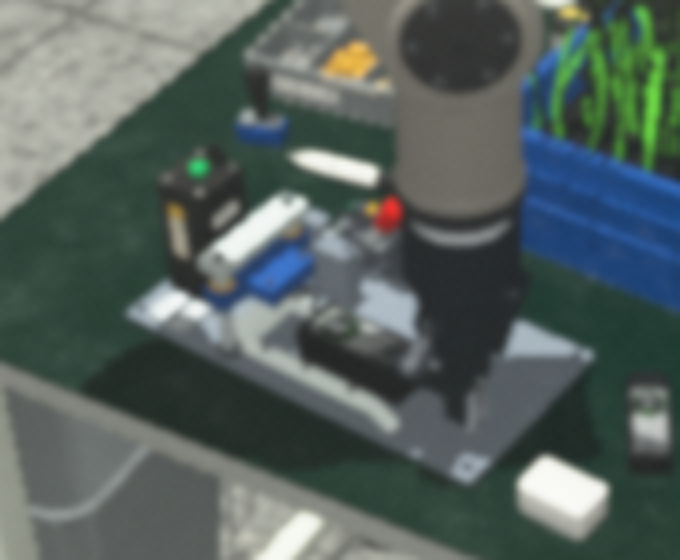

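The picture shows the shut fingers at about (465,410), behind the pack's tail at (410,370). The touch at z=0.010 confirms the tip length, so I'll push now.

```bash
python3 - <<'E'
from h import *
env.movel(W(-.03,-.115,.022),.1)
print(env.movel(W(-.03,-.065,.022),.08,stop_force=15));st()
print(env.movel(W(-.03,-.035,.022),.04,stop_force=15));st("home?")
env.dwell(.2);st()
p,d=camera("scene");cv2.imwrite("pics/s2.png",cv2.resize(p[150:290,200:370],None,fx=4,fy=4,interpolation=cv2.INTER_CUBIC))
E
```

```text
False
 6.15 [-0.03  -0.065  0.022] [-0.4  0.1 -0. ] 0.0003
True
home? 6.7 [-0.03   -0.0461  0.0221] [-1.2 -2.   0.6] -0.0001
 6.9 [-0.0302 -0.0462  0.0219] [ 0.5 -0.1 -0. ] 0.0002
```

View pics/s2.png

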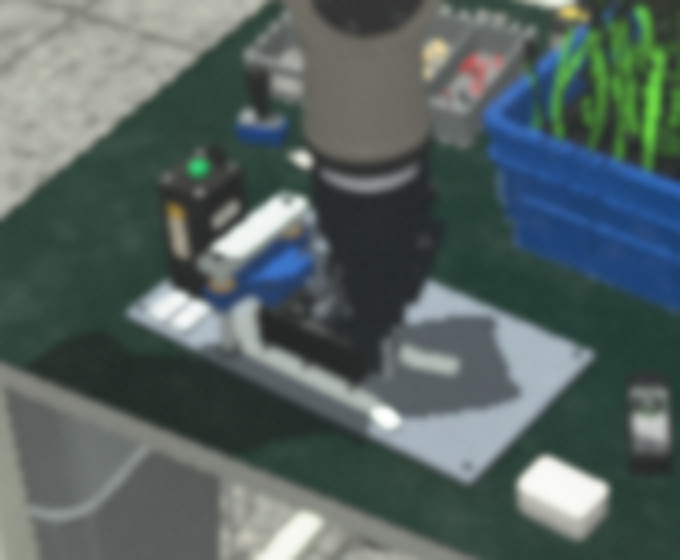

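The pack's nose appears to be under the gantry with its tail at the finger, which matches the TCP reading (home expected near -0.047). I'll confirm with a slow, firmer push, then do the lever.

```bash
python3 - <<'E'
from h import *
print(env.movel(W(-.03,-.040,.022),.015,stop_force=22));st("home")
env.movel(W(-.03,-.075,.022),.08)
env.movel(W(-.03,-.075,.12),.2)
env.movel(W(.052,-.042,.12),.2)
env.movel(W(.052,-.042,.075),.12);st()
print(env.movel(W(.052,.010,.075),.06,stop_force=28));st("mid")
print(env.movel(W(.052,.048,.075),.04,stop_force=28));st("end")
env.dwell(.2);st()
env.movel(W(.052,.0,.075),.12)
env.movel(W(.052,-.05,.16),.2);st()
for n in("scene","top"):
    p,d=camera(n);cv2.imwrite(f"pics/{n}3.png",p);np.save(f"pics/{n}3.npy",d)
a=cv2.resize(cv2.imread("pics/scene3.png")[165:275,225:355],None,fx=4.5,fy=4.5,interpolation=cv2.INTER_CUBIC)
cv2.imwrite("pics/s3.png",a)
E
```

```text
False
home 7.56 [-0.0305 -0.0453  0.0224] [ -3.3 -16.2   0. ] -0.0002
 9.91 [ 0.0515 -0.0425  0.0751] [-0.  -0.3  0.4] -0.0
False
mid 10.93 [0.0518 0.0103 0.0748] [-0.2 -0.1  0.2] 0.0001
False
end 12.03 [0.0519 0.0456 0.075 ] [-0.2 -8.2 -1.7] 0.0002
 12.22 [0.0519 0.0456 0.075 ] [-0.6 -8.1 -1.6] 0.0006
 13.42 [ 0.0518 -0.0486  0.1592] [ 0.4  0.5 -0.6] 0.0001
```

View pics/s3.png

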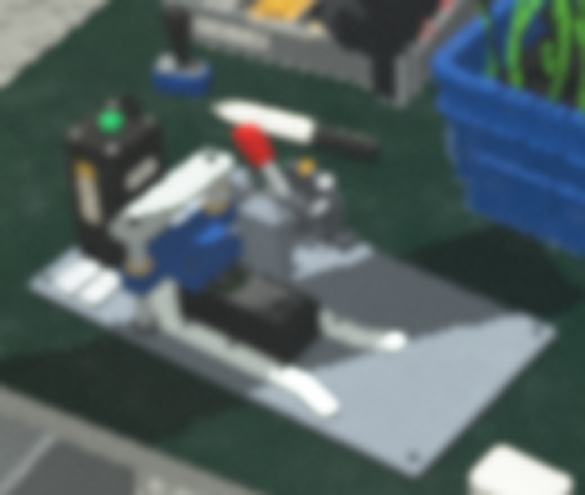

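```bash
python3 - <<'E'
from h import *
for n,r in(("scene",(165,275,225,355)),("top",(175,265,220,360))):
    im=cv2.imread(f"pics/{n}3.png");hsv=cv2.cvtColor(im,cv2.COLOR_BGR2HSV)
    m=((hsv[...,0]<8)|(hsv[...,0]>172))&(hsv[...,1]>150)&(hsv[...,2]>90)
    k=np.zeros_like(m);k[r[0]:r[1],r[2]:r[3]]=1
    v,u=np.nonzero(m&k)
    if len(u): print(n,len(u),S(ray(n,u.mean(),v.mean(),.079)))
    P=cloud(n,np.load(f"pics/{n}3.npy"));X=(P[...,:2]-C)@RS
    b=(hsv[...,2]<90)&(abs(X[...,0]+.03)<.012)&(P[...,2]>.034)&(P[...,2]<.047)&(X[...,1]<0)&(X[...,1]>-.12)
    if b.any(): print(n,"pack top y min",np.sort(X[b][:,1])[:6],b.sum())
    g=(hsv[...,0]>50)&(hsv[...,0]<90)&(hsv[...,1]>120)&(hsv[...,2]>80)&k&(P[...,2]>.1)
    v,u=np.nonzero(g)
    if len(u): print(n,"btn",S(ray(n,u.mean(),v.mean(),.12)))
E
```

```text
scene 44 [0.0528 0.0656 0.0064]
scene pack top y min [-0.0351421  -0.03428774 -0.03391399 -0.03388936 -0.03384585 -0.03370639] 65
scene btn [ 0.1735 -0.0309  0.0474]
top pack top y min [-0.03675996 -0.03647572 -0.03636319 -0.035825   -0.03572363 -0.0355625 ] 101
```

Lever grip measured at y=0.066 (second stop) and pack tail at y=-0.036 (home). Now the button.

```bash
python3 - <<'E'
from h import *
bx,by=-.0225,.1157
env.movel(W(.0,0,.2),.25)
q0=env.get_state()["qpos"]
c=[(a,kin.inverse_kinematics(W(bx,by,.16),Q(a))) for a in(YAW+np.pi/2,YAW-np.pi/2)]
c=[x for x in c if x[1] is not None]
a,q=min(c,key=lambda x:abs(x[1]-q0).max());print(q-q0)
env.goto_joints(q);st()
env.movel(W(bx,by,.128),.1)
print(env.movel(W(bx,by,.111),.02,stop_force=16));s=st("pressed")
env.dwell(.3);st()
env.movel(W(bx,by,.17),.12);st()
env.movel(W(bx-.02,by,.26),.25);env.dwell(.3);st()
p,d=camera("scene");cv2.imwrite("pics/s4.png",cv2.resize(p[165:275,225:355],None,fx=4.5,fy=4.5,interpolation=cv2.INTER_CUBIC))
E
```

```text
[ 0.08601901 -0.10008324 -0.45342194  0.05003684  0.18620458 -0.14415136
  1.12728632]
 15.05 [-0.0221  0.1146  0.1597] [-0.5 -0.8  0.1] -0.0003
True
pressed 16.13 [-0.0222  0.1158  0.1169] [-3.1 -0.2 10.7] 0.0
 16.43 [-0.0222  0.1158  0.1169] [-3.   0.4 11.5] -0.0001
 17.03 [-0.0229  0.1158  0.1695] [-0.7  0.1  0.2] -0.0
 17.85 [-0.0428  0.1155  0.2591] [0.7 0.3 0.1] -0.0
```

View pics/s4.png

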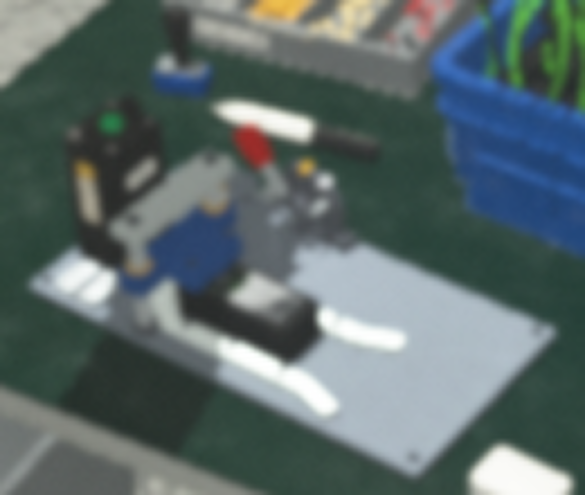

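The button went down its full 3 mm (tip at 0.117, 11 N held) and was released. In the picture the lever grip (255,145) is still at the second stop, and the pack is still home.

```bash
python3 -c "
from h import *
print(job.job_done())"
```

```text
the job is handed in; nothing more can be done
None
```

The pack is home against the end stop, the lever is at its second stop, and the start button was pressed fully and released, so I handed the job in at about 18 s; no verdict came back.

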